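# Clear the light panel and hold a bottle tipped over it for inspection

## Task

Clear the two crumpled brown paper balls off the light panel into the green waste bin. Then draw the blue-capped bottle out of the carton, leaving the other three bottles standing in their cells, and hold it over the middle of the light panel for inspection: cap end up, tipped about halfway from upright to lying (45 degrees), every part of it at least 10 cm above the panel. Finish while still holding it there, motionless; do not put it down or let go.

Things in the scene. Friction and masses are not known exactly. Their poses are not given: they have to be found in the camera images.
- panel: flat light panel (aluminium rim, glowing white face), fixed, 240 (x) by 180 (y) by 12 high; origin at the centre of its underside, z up
- carton: open cardboard carton, fixed, 186 (x) by 126 (y), walls and dividers 4 thick, 85 high; 3 by 2 cells, centres at x -60, 0, 60 and y -30, 30. Bottles in the 4 corner cells, middle two empty: most finger room is along its x. Flaps slant out and down 24 beyond its +y and -y walls. Origin: centre of underside, z up. Left or right of the panel, the bin on the other side
- bin: green open-topped square waste bin, fixed, 180 by 180, 100 high, walls 4 thick; origin at the centre of its underside, z up
- paper_a: crumpled ball of brown packing paper, faceted, 15 g, 36 to 46 across whichever way, 42 high; origin at its centre (21 above what it rests on). Can be gripped in any direction from above; it starts on the light panel, one towards the robot and one away, centres at least 90 apart
- paper_b: crumpled ball of brown packing paper, faceted, 15 g, 36 to 46 across whichever way, 42 high; origin at its centre (21 above what it rests on). Can be gripped in any direction from above; it starts on the light panel, one towards the robot and one away, centres at least 90 apart
- bottle_blue: 100 ml clear glass bottle, about 0.2 kg, 140 high: body 48 across and 78 high, narrow neck, straight blue cap 27 across from 100 to 140 above the underside (grip here). Origin at the centre of its underside, z from base to cap. Stands loose in a corner cell of the carton. This is the one to take; its cell varies
- bottle_blue_mid (a point): point on the axis of the blue-capped bottle, 70 above its underside (half its height)
- bottle_red: 100 ml clear glass bottle, about 0.2 kg, 140 high: body 48 across and 78 high, narrow neck, straight red cap 27 across from 100 to 140 above the underside (grip here). Origin at the centre of its underside, z from base to cap. Stands loose in a corner cell of the carton. Leave standing
- bottle_white: 100 ml clear glass bottle, about 0.2 kg, 140 high: body 48 across and 78 high, narrow neck, straight white cap 27 across from 100 to 140 above the underside (grip here). Origin at the centre of its underside, z from base to cap. Stands loose in a corner cell of the carton. Leave standing
- bottle_yellow: 100 ml clear glass bottle, about 0.2 kg, 140 high: body 48 across and 78 high, narrow neck, straight yellow cap 27 across from 100 to 140 above the underside (grip here). Origin at the centre of its underside, z from base to cap. Stands loose in a corner cell of the carton. Leave standing

How it is judged:
By the outcome, as a careful person would: the job done as asked, in the order asked, and still so for the second after the job is handed in, while the arm keeps its last pose, push and grip.
It also fails if it takes over 64 s, if anything falls off the work surface, if the arm or the gripper's body presses on something with over 40 N, if the wrist force passes 120 N, or if a joint passes its speed limit or range.

## Robot

A 6-joint arm with a two-finger parallel gripper is mounted at the origin on the work surface. World frame = base frame: x ahead of the robot, y to its left, z up, the work surface at z = 0. Lengths are in m, angles in rad, forces in N, time in s.
With the tool pointing down it reaches from about 0.375 to 0.975 m from the base axis. Payload 3.8 kg.
Tool frame: the origin (TCP) lies at the very end of the fingers, on their centre line; the grasp point (between the pads) lies 19 mm behind it; z points along the fingers, y is the line along which they close (so a half turn about z gives the same grasp; the last joint's range is limited). The gripper opens to 88 mm and grips with 3 to 60 N. Pads are 18 mm wide; open, the fingers measure 123 mm over their backs; the gripper's body (75 mm by 187 mm) begins 45 mm behind the grasp point.
Start: joints at [1.181, 0.264, 1.604, -0, 1.274, -0.037], TCP at [0.233, 0.633, 0.239] pointing down, gripper open.
Joint ranges: [-2.63, 2.63], [-0.94, 2.18], [0.31, 2.57], [-1.31, 4.45], [0, 2.66], [-2.55, 2.55]. Speed limits (rad/s): [2.57, 2.57, 3.14, 3.14, 3.14, 3.14].

## Interface

Orientations are given as a rotation vector (axis times angle).
In Python, from rig import ctrl, vision, ticket gives the robot as it stands.
- The arm moves only by the tool arm_command, never from a script. Its argument "targets" is a list of rows, each an object with "fingers": the opening, from 0 (shut) to 1 (fully open); "translation": the shift along the tool's x, y, z in mm, a list of three; "rotation": the turn, a rotation vector about the tool's x, y, z in degrees, a list of three. In form: [{"fingers": fingers, "translation": [x, y, z], "rotation": [ax, ay, az]}, ...]. A call has 1 to 10 rows; each row is the pose to reach, as a shift and turn from the pose commanded when the call began, along the tool's axes at that moment; what a row does not reach only later rows make up. A row lasts 1/8 s, in which the tool goes at most 62.5 mm and 10.7 degrees, less where a joint would pass 70% of its speed; a pose out of reach is approached as far as the arm can. A call with a gripper value outside its range is refused whole. The fingers move at their own pace and stop on an object; "grip_force" is the grip in N (left out, the last holds). Time passes only in rows, so rows that repeat a pose let the fingers close. It gives the time, the measured TCP pose, the force, the opening and the grip force at its end, in the units of the state.
- ctrl.observe(): the state, without advancing time (a new reading comes with each control period).
- vision.grab_frame(name): name is "scene" or "top" or "wrist"; returns a dict with "color" (400x640x3 uint8, red, green, blue), "fx", "fy", "cx", "cy" (pixels), "D" ([k1, k2, p1, p2, k3] as OpenCV has them; the pictures are not rectified), "world_from_camera" (4x4, takes a point from camera to world coordinates); the wrist camera has in their place "hand_eye" (4x4, takes a point from camera to tool coordinates, whose origin is the TCP and whose axes are the flange's). Camera axes: x right, y down, z forward; pixel columns grow to the right and rows downward; lengths in m; the calibration is good to about 2 mm. A picture is of the moment at which its call begins: read the wrist's pose just before it. There is no depth.
- ticket.sign_off(): hands the job in; it is judged then, once.
The state is a dict: "time_s": time; "joints": joint angles; "joint_velocities": joint speeds; "joint_efforts": joint torques, N m; "eef_pos": TCP position; "tcp_rot": TCP orientation; "ft_force": force on the tool from outside, world axes, zero at the start; "moment": the same for the moment, N m; "width": finger opening in m; "finger_force": force on a finger pad.
Only numpy, scipy, OpenCV 4.12 (cv2) and the standard library are available. Lean on these libraries where they do the work, as an engineer would, in place of code of your own. Each camera call takes 0.05 s, during which the arm holds its last target. There are 200 camera calls.

## Working session

There is one attempt and no reset: what is moved stays moved. The work goes in short steps, Python scripts to look and compute and a tool call to move; the robot and the scene stay as the last step left them, time stands still between calls to the robot, and variables do not carry over. Pictures are saved under pics/ and viewed, at most 10 in all, crops included, and the job is handed in when it is done.

Besides the shell and the picture viewer there is one more tool, called after "Emit:" as name([rows], argument=value, ...), one row to a line, values as JSON. arm_command: Moves the arm, as the interface text tells. Its arguments: {"type":"object","properties":{"targets":{"type":"array","items":{"type":"object","properties":{"fingers":{"type":"number"},"translation":{"type":"array","items":{"type":"number"}},"rotation":{"type":"array","items":{"type":"number"}}}}},"grip_force":{"type":"number"}},"required":["targets"]}

```bash
mkdir -p pics; python3 - <<'E'
from rig import ctrl, vision
import cv2, numpy as np, pickle
s=ctrl.observe(); print({k:np.round(v,3).tolist() for k,v in s.items()})
F={n:vision.grab_frame(n) for n in ("scene","top")}
pickle.dump(F,open('f0.pkl','wb'))
for n,f in F.items():
    cv2.imwrite(f'pics/{n}0.png',f['color'][:,:,::-1]); print(n,f['fx'],f['cx'],f['cy'],np.round(f['D'],4)); print(np.round(f['world_from_camera'],3))
E
```

```text
{'time_s': 0.0, 'joints': [1.181, 0.265, 1.605, 0.0, 1.274, -0.037], 'joint_velocities': [-0.001, 0.0, -0.001, -0.001, -0.001, -0.002], 'joint_efforts': [-0.001, -50.21, -35.688, 0.073, 0.029, -0.0], 'eef_pos': [0.233, 0.633, 0.237], 'tcp_rot': [-0.551, -3.092, 0.003], 'ft_force': [0.336, -0.23, -0.166], 'moment': [-0.001, -0.032, -0.028], 'finger_force': 0.0, 'width': 0.088}
scene 467.93644482918313 316.19008791695114 194.01088663709052 [0.0414 0.     0.     0.     0.    ]
[[-0.106  0.764 -0.636  1.166]
 [ 0.994  0.092 -0.056  0.041]
 [ 0.016 -0.639 -0.769  0.844]
 [ 0.     0.     0.     1.   ]]
top 366.5579837851232 321.2336037413172 202.28155817819268 [-0.0285  0.      0.      0.      0.    ]
[[-0.018 -0.99   0.136  0.418]
 [-1.     0.016 -0.018  0.009]
 [ 0.016 -0.137 -0.991  1.014]
 [ 0.     0.     0.     1.   ]]
```

View pics/top0.png

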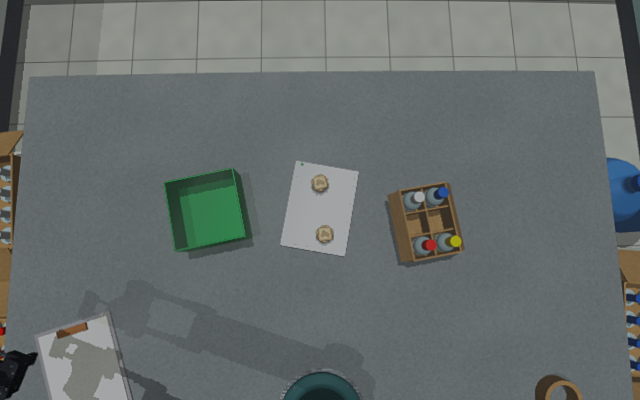

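View pics/scene0.png

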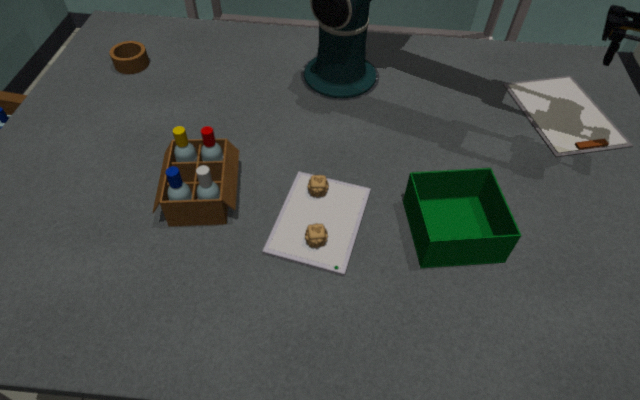

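The top view shows the bin at (206,210), the panel at (320,208), balls at (320,183) and (325,234), the carton at (426,222), and the blue cap at (440,192). In the scene view the balls are at (318,185) and (316,234), and the blue cap is at (174,177).

```bash
cat > h.py <<'E'
import numpy as np, cv2
from scipy.spatial.transform import Rotation as R
def ray(f,uv,T=None):
    K=np.array([[f['fx'],0,f['cx']],[0,f['fy'],f['cy']],[0,0,1]])
    p=cv2.undistortPoints(np.array([[uv]],float),K,np.array(f['D']))[0,0]
    T=np.array(f['world_from_camera']) if T is None else T
    d=T[:3,:3]@[p[0],p[1],1]; return T[:3,3],d/np.linalg.norm(d)
def plane(f,uv,z,T=None):
    o,d=ray(f,uv,T); return o+d*(z-o[2])/d[2]
def tri(rays):
    A=np.zeros((3,3));b=np.zeros(3)
    for o,d in rays:
        M=np.eye(3)-np.outer(d,d);A+=M;b+=M@o
    p=np.linalg.solve(A,b)
    return p,max(np.linalg.norm(np.cross(p-o,d)) for o,d in rays)
def blobs(f,lo,hi,box,minarea=20):
    h=cv2.cvtColor(f['color'],cv2.COLOR_RGB2HSV); m=cv2.inRange(h,np.array(lo),np.array(hi))
    z=np.zeros_like(m);x0,y0,x1,y1=box;z[y0:y1,x0:x1]=m[y0:y1,x0:x1]
    n,l,st,c=cv2.connectedComponentsWithStats(z)
    return z,[(st[i,4],c[i].round(1),st[i,:4]) for i in range(1,n) if st[i,4]>=minarea]
E
python3 - <<'E'
import pickle
from h import *
F=pickle.load(open('f0.pkl','rb'));t,s=F['top'],F['scene']
tb=blobs(t,(8,60,60),(25,255,255),(285,165,355,250))[1]; sb=blobs(s,(8,60,60),(25,255,255),(280,172,355,260))[1]
print(tb,sb)
# far (larger x): top row small ; scene row large
tb.sort(key=lambda a:a[1][1]); sb.sort(key=lambda a:-a[1][1])
for a,b in zip(tb,sb): print('ball',tri([ray(t,a[1]),ray(s,b[1])]))
C={'blue':((108,130,60),(125,255,255)),'red':((0,180,100),(4,255,255)),'yellow':((24,150,100),(32,255,255)),'white':((0,0,170),(179,40,255))}
for n,(lo,hi) in C.items():
    a=max(blobs(t,lo,hi,(385,180,470,265),5)[1],key=lambda q:q[0],default=None);b=max(blobs(s,lo,hi,(155,120,240,230),5)[1],key=lambda q:q[0],default=None)
    print(n,a,b, tri([ray(t,a[1]),ray(s,b[1])]) if a and b else '')
def rect(f,lo,hi,box,zz,n):
    m,_=blobs(f,lo,hi,box); m=cv2.morphologyEx(m,cv2.MORPH_OPEN,np.ones((3,3)))
    pts=np.vstack([c for c in cv2.findContours(m,0,2)[0] if cv2.contourArea(c)>100])
    hull=cv2.convexHull(pts)
    P=np.array([plane(f,p[0].astype(float),zz)[:2]*1000 for p in hull],np.float32); print(n,cv2.minAreaRect(P),m.sum()//255)
for z in(.0,.012,.03): rect(t,(0,0,120),(179,40,255),(275,155,365,262),z,'panel top z%g'%z)
rect(s,(0,0,120),(179,40,255),(255,165,380,275),.012,'panel scene')
for z in(.0,.1): rect(t,(50,120,20),(75,255,255),(155,160,260,260),z,'bin top %g'%z); rect(s,(50,120,20),(75,255,255),(395,160,525,275),z,'bin scene %g'%z)
E
```

```text
[(np.int32(171), array([319.6, 182.5]), array([312, 175,  16,  17], dtype=int32)), (np.int32(199), array([324.5, 233.7]), array([316, 225,  17,  18], dtype=int32))] [(np.int32(342), array([317.7, 184.6]), array([308, 175,  21,  22], dtype=int32)), (np.int32(419), array([315.8, 234.8]), array([305, 224,  23,  24], dtype=int32))]
ball (array([ 0.60721798, -0.00625808,  0.03553418]), np.float64(0.0005782133362423974))
ball (array([ 0.46829261, -0.0168331 ,  0.03532059]), np.float64(0.0005506370772996904))
blue (np.int32(100), array([442.5, 192.1]), array([437, 187,  12,  11], dtype=int32)) (np.int32(110), array([171.9, 171.1]), array([166, 166,  13,  11], dtype=int32)) (array([ 0.5588898 , -0.30423733,  0.14065684]), np.float64(0.0011511207085210127))
red (np.int32(91), array([430.4, 244.6]), array([425, 240,  11,  11], dtype=int32)) (np.int32(74), array([206.3, 130.2]), array([201, 127,  12,   8], dtype=int32)) (array([ 0.43241925, -0.26682473,  0.14077913]), np.float64(0.0010040936783192113))
yellow (np.int32(106), array([455.3, 240.8]), array([450, 235,  12,  12], dtype=int32)) (np.i
[... 427 characters left out ...]
.03 ((541.12841796875, -3.8059463500976562), (177.9687957763672, 236.82089233398438), 79.03404998779297) 5179
panel scene ((544.1605834960938, -5.785835266113281), (178.40357971191406, 239.45639038085938), 79.00492858886719) 6119
bin top 0 ((532.7744750976562, 295.9383850097656), (170.3083953857422, 162.43405151367188), 11.001649856567383) 3278
bin scene 0 ((484.7144470214844, 306.89776611328125), (266.5122985839844, 238.7955780029297), 11.1715669631958) 9311
bin top 0.1 ((521.4799194335938, 267.61737060546875), (153.51544189453125, 146.41748046875), 11.001665115356445) 3278
bin scene 0.1 ((565.3922119140625, 275.3929443359375), (234.9525909423828, 210.51805114746094), 11.1715726852417) 9311
```

```bash
cat >> h.py <<'E'
def go(s,tgt,rot=None):
    Rt=R.from_rotvec(s['tcp_rot']); 
    print('transl mm',np.round(Rt.inv().apply((np.array(tgt)-s['eef_pos'])*1000),1), 'tool y ang',np.degrees(np.arctan2(*Rt.as_matrix()[[1,0],1])).round(1),'z',Rt.as_matrix()[:,2].round(3))
E
python3 - <<'E'
import pickle
from h import *
from rig import ctrl
F=pickle.load(open('f0.pkl','rb'));t,s=F['top'],F['scene']
for a,b in [((165,182),(513,237)),((236,169),(421,242)),((175,251),(494,170))]: print('bin',tri([ray(t,a),ray(s,b)]))
for zz in (.144,.1): print([plane(t,u,zz).round(3) for u in ((417,196),)])
go(ctrl.observe(),(.468,-.017,.15)); 
E
```

```text
bin (array([0.60349217, 0.38453725, 0.09086362]), np.float64(0.0056955761826708385))
bin (array([0.63560549, 0.20536307, 0.08814619]), np.float64(0.004497577585664395))
bin (array([0.42871093, 0.36240041, 0.09058585]), np.float64(0.0032100362968307903))
[array([ 0.55 , -0.239,  0.144])]
[array([ 0.556, -0.251,  0.1  ])]
transl mm [-445.1 -528.4   88.6] tool y ang 69.8 z [-0.001 -0.002 -1.   ]
```

Emit:
arm_command([
  {"fingers":1,"translation":[-445,-528,40],"rotation":[0,0,0]},
  {"fingers":1,"translation":[-445,-528,40],"rotation":[0,0,0]},
  {"fingers":1,"translation":[-445,-528,40],"rotation":[0,0,0]},
  {"fingers":1,"translation":[-445,-528,40],"rotation":[0,0,0]},
  {"fingers":1,"translation":[-445,-528,40],"rotation":[0,0,0]},
  {"fingers":1,"translation":[-445,-528,40],"rotation":[0,0,0]},
  {"fingers":1,"translation":[-445,-528,40],"rotation":[0,0,0]},
  {"fingers":1,"translation":[-445,-528,40],"rotation":[0,0,0]},
  {"fingers":1,"translation":[-445,-528,40],"rotation":[0,0,0]},
  {"fingers":1,"translation":[-445,-528,40],"rotation":[0,0,0]},
], grip_force=8)

```text
time_s: 1.35
eef_pos: [0.4458, 0.0448, 0.2024]
tcp_rot: [0.551, 3.092, 0.0]
ft_force: [0.0, -0.1, -0.0]
width: 0.0882
finger_force: 0.0
```

Emit:
arm_command([
  {"fingers":1,"translation":[-42,-50,20],"rotation":[0,0,0]},
  {"fingers":1,"translation":[-42,-50,60],"rotation":[0,0,0]},
  {"fingers":1,"translation":[-42,-50,110],"rotation":[0,0,0]},
  {"fingers":1,"translation":[-42,-50,145],"rotation":[0,0,0]},
  {"fingers":1,"translation":[-42,-50,170],"rotation":[0,0,0]},
  {"fingers":1,"translation":[-42,-50,180],"rotation":[0,0,0]},
  {"fingers":0.3,"translation":[-42,-50,180],"rotation":[0,0,0]},
  {"fingers":0.3,"translation":[-42,-50,180],"rotation":[0,0,0]},
  {"fingers":0.3,"translation":[-42,-50,180],"rotation":[0,0,0]},
  {"fingers":0.3,"translation":[-42,-50,180],"rotation":[0,0,0]},
], grip_force=8)

```text
time_s: 2.6
eef_pos: [0.4688, -0.0147, 0.0236]
tcp_rot: [0.551, 3.091, 0.0]
ft_force: [0.1, 0.1, 4.1]
width: 0.0528
finger_force: 7.6
```

Emit:
arm_command([
  {"fingers":0.2,"translation":[0,0,0],"rotation":[0,0,0]},
  {"fingers":0.2,"translation":[0,0,0],"rotation":[0,0,0]},
], grip_force=8)

```text
time_s: 2.85
eef_pos: [0.4687, -0.0147, 0.0235]
tcp_rot: [0.551, 3.091, 0.0]
ft_force: [-0.5, 0.4, 6.9]
width: 0.0529
finger_force: 7.6
```

```bash
python3 - <<'E'
from rig import ctrl, vision
import cv2,numpy as np
s=ctrl.observe();print(s['width'],s['ft_force'],s['finger_force'],s['eef_pos'])
a=vision.grab_frame('wrist')['color'];b=vision.grab_frame('scene')['color'][120:280,240:400]
b=cv2.resize(b,(400,400),interpolation=2)
cv2.imwrite('pics/w1.png',np.hstack([cv2.resize(a,(400,250)),b[:250]*0+b[75:325]])[:,:,::-1])
E
```

```text
0.052883165368234265 [-0.48097584  0.43236388  6.86154314] 7.6220507064135745 [ 0.46874305 -0.01470107  0.02348353]
```

View pics/w1.png

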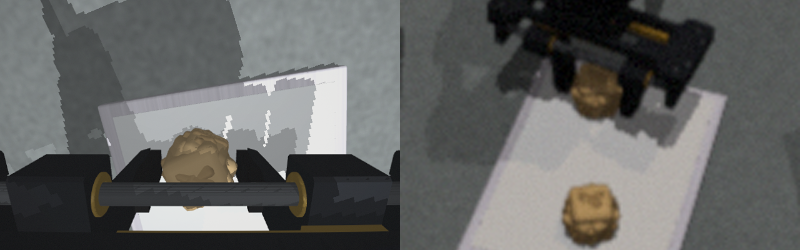

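The ball (wrist view about (200,155)) lies between the pads, but the grip is too high and pushes it down (6.9 N upward on the tool). I'll reopen, go 6 mm lower and close again.

Emit:
arm_command([
  {"fingers":0.9,"translation":[0,0,0],"rotation":[0,0,0]},
  {"fingers":0.9,"translation":[0,0,0],"rotation":[0,0,0]},
  {"fingers":0.9,"translation":[0,-2,6],"rotation":[0,0,0]},
  {"fingers":0.2,"translation":[0,-2,6],"rotation":[0,0,0]},
  {"fingers":0.2,"translation":[0,-2,6],"rotation":[0,0,0]},
  {"fingers":0.2,"translation":[0,-2,6],"rotation":[0,0,0]},
  {"fingers":0.2,"translation":[0,-2,6],"rotation":[0,0,0]},
  {"fingers":0.2,"translation":[0,-2,6],"rotation":[0,0,0]},
], grip_force=8)

```text
time_s: 3.95
eef_pos: [0.4672, -0.0165, 0.0166]
tcp_rot: [0.551, 3.093, 0.0]
ft_force: [-0.3, 0.7, 0.2]
width: 0.0521
finger_force: 7.8
```

Emit:
arm_command([
  {"fingers":0.2,"translation":[0,0,-20],"rotation":[0,0,0]},
  {"fingers":0.2,"translation":[0,0,-60],"rotation":[0,0,0]},
  {"fingers":0.2,"translation":[0,0,-110],"rotation":[0,0,0]},
  {"fingers":0.2,"translation":[0,0,-160],"rotation":[0,0,0]},
], grip_force=10)

```text
time_s: 4.45
eef_pos: [0.4668, -0.0165, 0.1779]
tcp_rot: [-0.551, -3.093, 0.0]
ft_force: [1.3, -0.2, -0.1]
width: 0.0521
finger_force: 9.8
```

```bash
python3 - <<'E'
from rig import ctrl, vision
from h import *
s=ctrl.observe();print(s['width'],s['ft_force'],s['finger_force'],s['eef_pos'])
go(s,(.532,.284,.18))
f=vision.grab_frame('scene');print(blobs(f,(8,60,60),(25,255,255),(280,60,360,260))[1])
E
```

```text
0.05207886257043525 [ 1.27955803 -0.17122816 -0.13042235] 9.770693223035778 [ 0.46675762 -0.01649133  0.17791843]
transl mm [ 42.6 304.5  -2.1] tool y ang 69.8 z [-0.  0. -1.]
[(np.int32(36), array([343.6, 104.8]), array([337, 102,  14,   6], dtype=int32)), (np.int32(344), array([317.9, 132.3]), array([308, 121,  22,  25], dtype=int32)), (np.int32(426), array([315.8, 235. ]), array([305, 223,  23,  25], dtype=int32))]
```

Ball lifted. It now sits at scene (318,132). Next, carry it to the bin.

Emit:
arm_command([
  {"fingers":0.2,"translation":[6,40,0],"rotation":[0,0,0]},
  {"fingers":0.2,"translation":[14,100,0],"rotation":[0,0,0]},
  {"fingers":0.2,"translation":[22,160,0],"rotation":[0,0,0]},
  {"fingers":0.2,"translation":[30,220,0],"rotation":[0,0,0]},
  {"fingers":0.2,"translation":[38,270,10],"rotation":[0,0,0]},
  {"fingers":0.2,"translation":[43,304,40],"rotation":[0,0,0]},
  {"fingers":0.2,"translation":[43,304,70],"rotation":[0,0,0]},
  {"fingers":1,"translation":[43,304,70],"rotation":[0,0,0]},
  {"fingers":1,"translation":[43,304,70],"rotation":[0,0,0]},
  {"fingers":1,"translation":[43,304,70],"rotation":[0,0,0]},
], grip_force=10)

```text
time_s: 5.75
eef_pos: [0.5331, 0.2836, 0.1085]
tcp_rot: [0.552, 3.09, 0.003]
ft_force: [0.9, -0.1, 0.0]
width: 0.0797
finger_force: 0.0
```

```bash
python3 - <<'E'
from rig import ctrl, vision
from h import *
s=ctrl.observe();print(s['width'],s['ft_force'],s['finger_force'],s['eef_pos'])
go(s,(.607,-.0065,.0166))
f=vision.grab_frame('scene');print(blobs(f,(8,60,60),(25,255,255),(280,60,520,280))[1])
E
```

```text
0.07965069336324558 [ 0.85881186 -0.09148982  0.03541982] 0.0 [0.53307691 0.28363658 0.10845647]
transl mm [-169.6 -246.8   91.7] tool y ang 69.7 z [ 0.003  0.001 -1.   ]
[(np.int32(53), array([500.9, 170.2]), array([491, 167,  19,   8], dtype=int32)), (np.int32(382), array([450.5, 218.2]), array([439, 208,  23,  22], dtype=int32)), (np.int32(433), array([315.9, 235.2]), array([305, 224,  23,  24], dtype=int32))]
```

Emit:
arm_command([
  {"fingers":1,"translation":[0,0,-50],"rotation":[0,0,0]},
  {"fingers":1,"translation":[-30,-45,-70],"rotation":[0,0,0]},
  {"fingers":1,"translation":[-64,-94,-70],"rotation":[0,0,0]},
  {"fingers":1,"translation":[-98,-143,-60],"rotation":[0,0,0]},
  {"fingers":1,"translation":[-132,-192,-40],"rotation":[0,0,0]},
  {"fingers":1,"translation":[-160,-235,-20],"rotation":[0,0,0]},
  {"fingers":1,"translation":[-170,-247,20],"rotation":[0,0,0]},
  {"fingers":1,"translation":[-170,-247,60],"rotation":[0,0,0]},
  {"fingers":1,"translation":[-170,-247,82],"rotation":[0,0,0]},
  {"fingers":1,"translation":[-170,-247,91],"rotation":[0,0,0]},
])

```text
time_s: 7.05
eef_pos: [0.6055, -0.0074, 0.0149]
tcp_rot: [-0.553, -3.092, 0.0]
ft_force: [-0.6, 0.8, 0.1]
width: 0.0881
finger_force: 0.0
```

Emit:
arm_command([
  {"fingers":0.2,"translation":[0,0,0],"rotation":[0,0,0]},
  {"fingers":0.2,"translation":[0,0,0],"rotation":[0,0,0]},
  {"fingers":0.2,"translation":[0,0,0],"rotation":[0,0,0]},
  {"fingers":0.2,"translation":[0,0,0],"rotation":[0,0,0]},
  {"fingers":0.2,"translation":[0,0,0],"rotation":[0,0,0]},
], grip_force=8)

```text
time_s: 7.68
eef_pos: [0.6067, -0.0068, 0.0164]
tcp_rot: [0.551, 3.091, 0.0]
ft_force: [-0.7, -0.4, 3.7]
width: 0.0504
finger_force: 7.8
```

Emit:
arm_command([
  {"fingers":0.2,"translation":[0,0,-20],"rotation":[0,0,0]},
  {"fingers":0.2,"translation":[0,0,-60],"rotation":[0,0,0]},
  {"fingers":0.2,"translation":[0,0,-110],"rotation":[0,0,0]},
  {"fingers":0.2,"translation":[0,0,-160],"rotation":[0,0,0]},
], grip_force=10)

```text
time_s: 8.18
eef_pos: [0.6058, -0.007, 0.1781]
tcp_rot: [0.551, 3.092, -0.0]
ft_force: [0.9, -0.9, 0.4]
width: 0.05
finger_force: 9.9
```

```bash
python3 - <<'E'
from rig import ctrl, vision
from h import *
s=ctrl.observe();print(s['width'],s['ft_force'],s['finger_force'],s['eef_pos'])
go(s,(.54,.275,.11))
f=vision.grab_frame('scene');print(blobs(f,(8,60,60),(25,255,255),(280,60,520,280))[1])
E
```

```text
0.049996586697756216 [ 0.94110297 -0.86385021  0.44110569] 9.854417205497157 [ 0.60575448 -0.00700471  0.17809534]
transl mm [159.2 241.9  68. ] tool y ang 69.8 z [ 0. -0. -1.]
[(np.int32(50), array([343.4, 157.8]), array([334, 155,  18,   8], dtype=int32)), (np.int32(385), array([315.1, 186.1]), array([305, 173,  22,  26], dtype=int32)), (np.int32(384), array([450.4, 218.2]), array([439, 208,  23,  22], dtype=int32))]
```

Emit:
arm_command([
  {"fingers":0.2,"translation":[25,38,0],"rotation":[0,0,0]},
  {"fingers":0.2,"translation":[58,88,0],"rotation":[0,0,0]},
  {"fingers":0.2,"translation":[91,138,0],"rotation":[0,0,0]},
  {"fingers":0.2,"translation":[124,188,0],"rotation":[0,0,0]},
  {"fingers":0.2,"translation":[150,228,10],"rotation":[0,0,0]},
  {"fingers":0.2,"translation":[159,242,40],"rotation":[0,0,0]},
  {"fingers":0.2,"translation":[159,242,65],"rotation":[0,0,0]},
  {"fingers":1,"translation":[159,242,65],"rotation":[0,0,0]},
  {"fingers":1,"translation":[159,242,65],"rotation":[0,0,0]},
  {"fingers":1,"translation":[159,242,65],"rotation":[0,0,0]},
], grip_force=10)

```text
time_s: 9.48
eef_pos: [0.5417, 0.2752, 0.1125]
tcp_rot: [0.552, 3.09, 0.003]
ft_force: [-0.1, -0.2, -0.9]
width: 0.0782
finger_force: 0.0
```

Emit:
arm_command([
  {"fingers":1,"translation":[0,0,-40],"rotation":[0,0,0]},
  {"fingers":1,"translation":[0,0,-100],"rotation":[0,0,0]},
  {"fingers":1,"translation":[0,0,-140],"rotation":[0,0,0]},
])

```text
time_s: 9.85
eef_pos: [0.5418, 0.2752, 0.2552]
tcp_rot: [0.552, 3.088, 0.005]
ft_force: [0.5, 0.9, -0.3]
width: 0.088
finger_force: 0.0
```

```bash
python3 - <<'E'
from rig import ctrl, vision
from h import *
import pickle
s=ctrl.observe();print(s['eef_pos'],s['joints'])
go(s,(.50,-.20,.25))
F={n:vision.grab_frame(n) for n in ("scene","top")}
f=F['scene'];print(blobs(f,(8,60,60),(25,255,255),(280,60,520,280))[1])
print(blobs(F['top'],(8,60,60),(25,255,255),(160,165,360,260))[1])
t=F['top'];S=f
a=max(blobs(t,(108,130,60),(125,255,255),(385,180,470,265),5)[1],key=lambda q:q[0]);b=max(blobs(S,(108,130,60),(125,255,255),(155,120,240,230),5)[1],key=lambda q:q[0])
print(a,b,tri([ray(t,a[1]),ray(S,b[1])]))
E
```

```text
[0.54182117 0.27524645 0.25523217] [ 4.29029713e-01  1.24518058e-01  1.73828346e+00  2.87527633e-05
  1.27350811e+00 -7.88195754e-01]
transl mm [-125.3 -460.3    4. ] tool y ang 69.7 z [ 0.005  0.002 -1.   ]
[(np.int32(388), array([450.5, 218.4]), array([439, 208,  23,  23], dtype=int32)), (np.int32(103), array([465.2, 234.1]), array([455, 231,  20,   7], dtype=int32))]
[(np.int32(145), array([215.4, 216.1]), array([207, 208,  16,  16], dtype=int32))]
(np.int32(97), array([442.5, 192. ]), array([436, 187,  13,  11], dtype=int32)) (np.int32(112), array([171.9, 171.2]), array([166, 166,  13,  11], dtype=int32)) (array([ 0.55913141, -0.3042132 ,  0.14063882]), np.float64(0.0011069926292937282))
```

Emit:
arm_command([
  {"fingers":1,"translation":[-16,-40,-15],"rotation":[0,0,6]},
  {"fingers":1,"translation":[-40,-99,-15],"rotation":[0,0,13]},
  {"fingers":1,"translation":[-64,-158,-15],"rotation":[0,0,20]},
  {"fingers":1,"translation":[-88,-217,-15],"rotation":[0,0,27]},
  {"fingers":1,"translation":[-112,-276,-15],"rotation":[0,0,34]},
  {"fingers":1,"translation":[-136,-335,-15],"rotation":[0,0,41]},
  {"fingers":1,"translation":[-160,-394,-15],"rotation":[0,0,48]},
  {"fingers":1,"translation":[-184,-453,-15],"rotation":[0,0,54]},
  {"fingers":1,"translation":[-206,-505,-15],"rotation":[0,0,59]},
  {"fingers":1,"translation":[-217,-537,-15],"rotation":[0,0,59]},
])

```text
time_s: 11.2
eef_pos: [0.5578, -0.3071, 0.2653]
tcp_rot: [2.007, 2.417, -0.001]
ft_force: [-0.0, 0.7, 0.1]
width: 0.088
finger_force: 0.0
```

```bash
python3 - <<'E'
from rig import ctrl, vision
from h import *
import pickle
s=ctrl.observe();print(s['eef_pos'],np.round(s['joints'],2))
go(s,(.559,-.304,.27))
f=vision.grab_frame('wrist'); print(np.round(f['hand_eye'],3),f['fx'])
pickle.dump((s,f),open('w2.pkl','wb'))
cv2.imwrite('pics/w2.png',f['color'][:,:,::-1])
E
```

```text
[ 0.55782852 -0.30713416  0.26528942] [-0.54  0.18  1.66 -0.    1.3  -0.73]
transl mm [ 2.9  1.7 -4.7] tool y ang 10.6 z [ 0. -0. -1.]
[[ 0.    -0.967 -0.254  0.066]
 [ 1.     0.    -0.001  0.   ]
 [ 0.001 -0.254  0.967 -0.146]
 [ 0.     0.     0.     1.   ]] 354.69498794021035
```

View pics/w2.png

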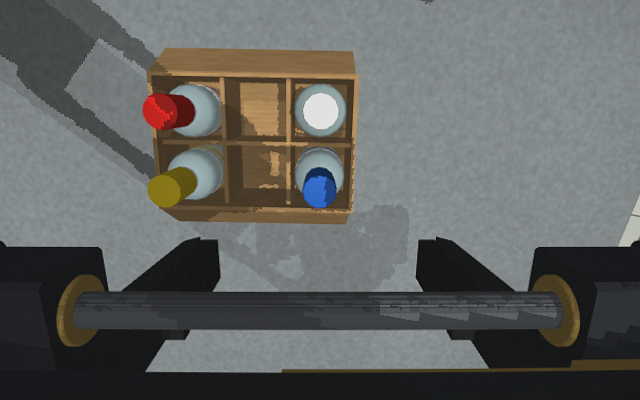

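The wrist view shows the carton square to the image, with the blue cap top at about (320,187) and white at (320,110). Yaw is right. I'll check the cap centre and height with three views.

```bash
python3 - <<'E'
from rig import ctrl
from h import *
import pickle
s,f=pickle.load(open('w2.pkl','rb'));F=pickle.load(open('f0.pkl','rb'))
T=np.eye(4);T[:3,:3]=R.from_rotvec(s['tcp_rot']).as_matrix();T[:3,3]=s['eef_pos'];T=T@np.array(f['hand_eye'])
# bright top face of the cap in each view
for V in((100,130,150),(100,130,170),(100,130,190)):
    out=[]
    for im,box in((f,(295,150,345,220)),(F['top'],(425,180,460,210)),(F['scene'],(155,155,190,195))):
        b=max(blobs(im,V,(128,255,255),box,5)[1],key=lambda q:q[0],default=None);out.append(b)
    print(out)
    if all(out):
        rs=[ray(f,out[0][1],T),ray(F['top'],out[1][1]),ray(F['scene'],out[2][1])]
        print('3',tri(rs),'w+t',tri(rs[:2])[0],'w+s',tri(rs[::2])[0]); print(plane(f,out[0][1],.142,T),plane(F['top'],out[1][1],.142))
w=max(blobs(f,(0,0,225),(179,30,255),(295,80,345,140),5)[1],key=lambda q:q[0]);print('white',w,plane(f,w[1],.142,T))
E
```

```text
[(np.int32(588), array([315.1, 191.5]), array([303, 176,  24,  32], dtype=int32)), None, None]
[(np.int32(569), array([315. , 191.4]), array([303, 176,  23,  32], dtype=int32)), None, None]
[(np.int32(542), array([315.4, 191.4]), array([304, 176,  22,  31], dtype=int32)), None, None]
white (np.int32(809), array([320.6, 111.7]), array([304,  94,  34,  35], dtype=int32)) [ 0.54854892 -0.2452897   0.142     ]
```

```bash
python3 - <<'E'
from rig import ctrl
from h import *
import pickle
s,f=pickle.load(open('w2.pkl','rb'));F=pickle.load(open('f0.pkl','rb'))
T=np.eye(4);T[:3,:3]=R.from_rotvec(s['tcp_rot']).as_matrix();T[:3,3]=s['eef_pos'];T=T@np.array(f['hand_eye'])
b=max(blobs(f,(100,100,40),(128,255,255),(290,150,350,225),5)[1],key=lambda q:q[0]);print(b)
x,y,w,h=b[2]; uv=(x+(w-1)/2,y+h-1-(w-1)/2*.97)
print(uv,plane(f,uv,.142,T), 'tri', [tri([ray(f,uv,T),r]) for r in (ray(F['top'],(442.5,191.8)),ray(F['scene'],(171.9,170)))])
s=ctrl.observe();go(s,(.5592,-.3042,.101))
E
```

```text
(np.int32(1079), array([319.1, 187.8]), array([302, 167,  34,  41], dtype=int32))
(np.float64(318.5), np.float64(190.995)) [ 0.5580883  -0.30449435  0.142     ] tri [(array([ 0.55899304, -0.30451424,  0.1387207 ]), np.float64(0.0010477089953291208)), (array([ 0.55814349, -0.30458364,  0.14344195]), np.float64(0.0004262337078846363))]
transl mm [  6.6   3.1 164.1] tool y ang 10.5 z [-0.    -0.004 -1.   ]
```

Emit:
arm_command([
  {"fingers":1,"translation":[0,0,40],"rotation":[0,0,0]},
  {"fingers":1,"translation":[0,0,80],"rotation":[0,0,0]},
  {"fingers":1,"translation":[0,0,100],"rotation":[0,0,0]},
  {"fingers":1,"translation":[0,0,100],"rotation":[0,0,0]},
  {"fingers":1,"translation":[0,0,100],"rotation":[0,0,0]},
])

```text
time_s: 11.88
eef_pos: [0.5596, -0.3043, 0.1673]
tcp_rot: [2.001, 2.419, 0.001]
ft_force: [0.5, -0.1, -0.0]
width: 0.088
finger_force: 0.0
```

```bash
python3 - <<'E'
from rig import ctrl
from h import *
s=ctrl.observe();print(s['eef_pos'],np.abs(s['joint_velocities']).max());go(s,(.5588,-.3044,.101))
E
```

```text
[ 0.55957649 -0.30425543  0.16733603] 0.013737315799129882
transl mm [ 0.1 -0.9 66.3] tool y ang 10.8 z [ 0.002 -0.001 -1.   ]
```

Emit:
arm_command([
  {"fingers":1,"translation":[0,-1,25],"rotation":[0,0,0]},
  {"fingers":1,"translation":[0,-1,50],"rotation":[0,0,0]},
  {"fingers":1,"translation":[0,-1,66],"rotation":[0,0,0]},
  {"fingers":0,"translation":[0,-1,66],"rotation":[0,0,0]},
  {"fingers":0,"translation":[0,-1,66],"rotation":[0,0,0]},
  {"fingers":0,"translation":[0,-1,66],"rotation":[0,0,0]},
  {"fingers":0,"translation":[0,-1,66],"rotation":[0,0,0]},
  {"fingers":0,"translation":[0,-1,66],"rotation":[0,0,0]},
  {"fingers":0,"translation":[0,-1,66],"rotation":[0,0,0]},
  {"fingers":0,"translation":[0,-1,66],"rotation":[0,0,0]},
], grip_force=20)

```text
time_s: 13.12
eef_pos: [0.5576, -0.304, 0.0996]
tcp_rot: [2.003, 2.42, 0.0]
ft_force: [0.2, 0.2, 0.2]
width: 0.0262
finger_force: 20.0
```

Emit:
arm_command([
  {"fingers":0,"translation":[0,0,0],"rotation":[0,0,0]},
  {"fingers":0,"translation":[0,0,0],"rotation":[0,0,0]},
], grip_force=45)

```text
time_s: 13.38
eef_pos: [0.5576, -0.304, 0.0995]
tcp_rot: [2.003, 2.42, 0.0]
ft_force: [-0.1, -0.6, 0.6]
width: 0.0255
finger_force: 45.0
```

Emit:
arm_command([
  {"fingers":0,"translation":[0,0,-10],"rotation":[0,0,0]},
  {"fingers":0,"translation":[0,0,-25],"rotation":[0,0,0]},
  {"fingers":0,"translation":[0,0,-45],"rotation":[0,0,0]},
  {"fingers":0,"translation":[0,0,-65],"rotation":[0,0,0]},
  {"fingers":0,"translation":[0,0,-90],"rotation":[0,0,0]},
  {"fingers":0,"translation":[0,0,-120],"rotation":[0,0,0]},
  {"fingers":0,"translation":[0,0,-150],"rotation":[0,0,0]},
  {"fingers":0,"translation":[0,0,-180],"rotation":[0,0,0]},
  {"fingers":0,"translation":[0,0,-205],"rotation":[0,0,0]},
  {"fingers":0,"translation":[0,0,-205],"rotation":[0,0,0]},
])

```text
time_s: 14.62
eef_pos: [0.559, -0.3048, 0.3091]
tcp_rot: [1.998, 2.415, 0.002]
ft_force: [-0.4, -0.2, -1.8]
width: 0.0258
finger_force: 45.0
```

```bash
python3 - <<'E'
from rig import ctrl, vision
from h import *
s=ctrl.observe();print(s['eef_pos'],s['width'],s['ft_force'],np.round(s['joints'],2))
f=vision.grab_frame('scene');cv2.imwrite('pics/s3.png',f['color'][:,:,::-1])
go(s,(.544,-.005,.305))
E
```

```text
[ 0.55895005 -0.30483018  0.30908882] 0.025774331892349255 [-0.40928424 -0.23438021 -1.81517713] [-0.54  0.15  1.61  0.    1.37 -0.73]
transl mm [297.3  41.4   2.9] tool y ang 10.8 z [ 0.006 -0.004 -1.   ]
```

View pics/s3.png

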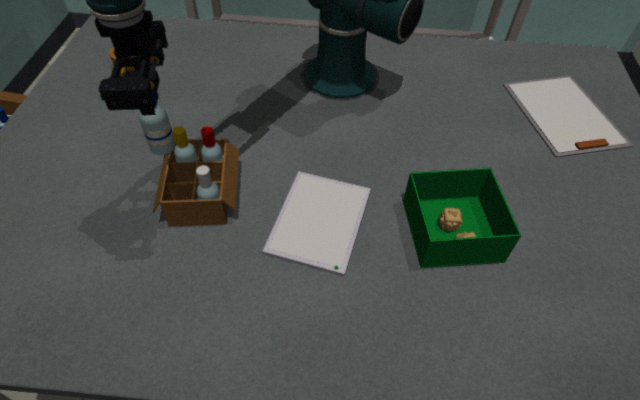

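The blue bottle hangs upright at (155,135). The other three are standing in the carton, the panel is clear, and both balls are in the bin. Next, carry it over the panel.

Emit:
arm_command([
  {"fingers":0,"translation":[12,2,0],"rotation":[0,0,0]},
  {"fingers":0,"translation":[42,8,0],"rotation":[0,0,0]},
  {"fingers":0,"translation":[82,17,0],"rotation":[0,0,2]},
  {"fingers":0,"translation":[124,26,0],"rotation":[0,0,4]},
  {"fingers":0,"translation":[166,35,0],"rotation":[0,0,6]},
  {"fingers":0,"translation":[208,44,0],"rotation":[0,0,8]},
  {"fingers":0,"translation":[248,52,0],"rotation":[0,0,10]},
  {"fingers":0,"translation":[278,58,0],"rotation":[0,0,11]},
  {"fingers":0,"translation":[292,61,0],"rotation":[0,0,11]},
  {"fingers":0,"translation":[292,61,0],"rotation":[0,0,11]},
])

```text
time_s: 15.92
eef_pos: [0.5623, -0.005, 0.3036]
tcp_rot: [-2.223, -2.219, 0.002]
ft_force: [-0.2, -0.0, -2.6]
width: 0.0261
finger_force: 45.0
```

Emit:
arm_command([
  {"fingers":0,"translation":[0,0,0],"rotation":[3,0,0]},
  {"fingers":0,"translation":[0,0,0],"rotation":[8,0,0]},
  {"fingers":0,"translation":[0,0,0],"rotation":[14,0,0]},
  {"fingers":0,"translation":[0,0,0],"rotation":[20,0,0]},
  {"fingers":0,"translation":[0,0,0],"rotation":[26,0,0]},
  {"fingers":0,"translation":[0,0,0],"rotation":[32,0,0]},
  {"fingers":0,"translation":[0,0,0],"rotation":[38,0,0]},
  {"fingers":0,"translation":[0,0,0],"rotation":[43,0,0]},
  {"fingers":0,"translation":[0,0,0],"rotation":[45,0,0]},
  {"fingers":0,"translation":[0,0,0],"rotation":[45,0,0]},
])

```text
time_s: 17.18
eef_pos: [0.5631, -0.0065, 0.3035]
tcp_rot: [-1.763, -1.755, 0.727]
ft_force: [-0.1, -1.0, -1.3]
width: 0.0259
finger_force: 45.0
```

```bash
python3 - <<'E'
from rig import ctrl, vision
from h import *
s=ctrl.observe();print(s['eef_pos'],s['width'],s['ft_force'],np.round(s['joints'],2))
d=R.from_rotvec(s['tcp_rot']).as_matrix()[:,2];print('tilt',np.degrees(np.arccos(-d[2])),'mid',s['eef_pos']+.028*d)
go(s,np.array((.544,-.005,.235))-.028*d)
f=[vision.grab_frame(n)['color'] for n in('scene','wrist')];cv2.imwrite('pics/s4.png',np.hstack([f[0][60:300,200:520],cv2.resize(f[1],(384,240))])[:,:,::-1])
E
```

```text
[ 0.56311592 -0.00654259  0.30345941] 0.025891804025609068 [-0.06468091 -1.00226068 -1.25697151] [-0.04  0.53  1.31 -0.03  2.09 -0.04]
tilt 45.017131611981334 mid [ 0.54331123 -0.00644969  0.28366634]
transl mm [ 1.5 34.9 33.9] tool y ang -0.3 z [-0.707  0.003 -0.707]
```

View pics/s4.png

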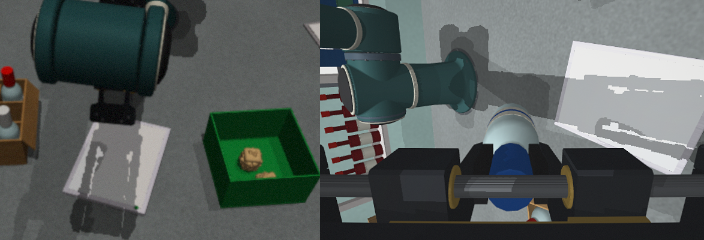

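Emit:
arm_command([
  {"fingers":0,"translation":[0,5,5],"rotation":[0,0,0]},
  {"fingers":0,"translation":[1,14,14],"rotation":[0,0,0]},
  {"fingers":0,"translation":[2,24,24],"rotation":[0,0,0]},
  {"fingers":0,"translation":[2,31,30],"rotation":[0,0,0]},
  {"fingers":0,"translation":[2,35,34],"rotation":[0,0,0]},
  {"fingers":0,"translation":[2,35,34],"rotation":[0,0,0]},
  {"fingers":0,"translation":[2,35,34],"rotation":[0,0,0]},
  {"fingers":0,"translation":[2,35,34],"rotation":[0,0,0]},
])

```text
time_s: 18.27
eef_pos: [0.5638, -0.0038, 0.2563]
tcp_rot: [-1.764, -1.757, 0.727]
ft_force: [-0.4, -0.0, -2.4]
width: 0.0256
finger_force: 45.0
```

```bash
python3 - <<'E'
from rig import ctrl, vision
from h import *
s=ctrl.observe();print(s['eef_pos'],s['width'],s['ft_force'],np.abs(s['joint_velocities']).max())
d=R.from_rotvec(s['tcp_rot']).as_matrix()[:,2];print('tilt',np.degrees(np.arccos(-d[2])),'mid',s['eef_pos']+.028*d)
f=vision.grab_frame('wrist');im=f['color'][:,:,::-1].copy()
K=np.array([[f['fx'],0,f['cx']],[0,f['fy'],f['cy']],[0,0,1]]);H=np.linalg.inv(np.array(f['hand_eye']))
a=np.linspace(0,6.28,40)
for z,r in((.098,.024),(.020,.024),(-.042,.0135)):
    P=np.c_[r*np.cos(a),r*np.sin(a),0*a+z]@H[:3,:3].T+H[:3,3]
    q=cv2.projectPoints(P,np.zeros(3),np.zeros(3),K,np.array(f['D']))[0]
    cv2.polylines(im,[q.astype(int)],True,(0,0,255),1)
b=vision.grab_frame('top')['color'][150:270,250:450,::-1]
cv2.imwrite('pics/w5.png',np.hstack([im[150:390,180:480],cv2.resize(b,(400,240))]))
E
```

```text
[ 0.56379832 -0.0037711   0.25627513] 0.025573259346624598 [-0.43563939 -0.04410683 -2.40547304] 0.0030634938039438174
tilt 44.94412144679179 mid [ 0.54401878 -0.00369777  0.23645684]
```

View pics/w5.png

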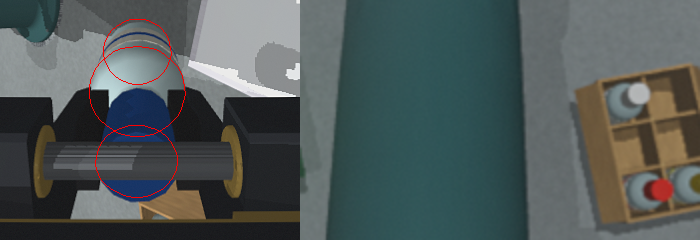

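The predicted base circle matches the bottle's end in the wrist view at crop (137,50). So the bottle is in line with the tool: 45° tilt, mid at (0.544,-0.004,0.236), lowest part about 0.17, and motionless. The other bottles are standing and both balls are in the bin.

```bash
python3 -c "
from rig import ticket
print(ticket.sign_off())"
```

```text
the job is handed in; nothing more can be done
None
```

The job is handed in: both paper balls are in the bin, and the blue-capped bottle is held still over the middle of the panel, cap up at 45° and about 16 cm clear, with the other three bottles standing in the carton.

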